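# Hold the loupe over the seated hardness block

## Task

Slide the large steel reference block along the bench, without lifting it, until it rests home against both faces of the V-shaped stop. Then pick up the black eye loupe, raise it above the tops of the can and the two jars that stand in a row between it and the stop, and carry it over them without disturbing them, and finish while still holding it: still and upright, centred over the block and hovering about a centimetre above its top, never touching the block with it.

Things in the scene. Friction and masses are not known exactly. Their poses are not given: they have to be found in the camera images.
- block: Large bright steel hardness reference block: a flat round disc, 60 mm diameter, 12 mm thick, about 0.25 kg, lying loose on the bench. Origin: centre of its underside; z up. (A similar disc of 50 mm further back belongs to the clutter.)
- v_stop: Low aluminium V-shaped stop fixed to the bench: two straight upright bars, 10 mm high, 12 mm thick, inner faces 48 mm long, meeting at a right angle. Origin: on the bench, at the point where the block's centre stands when it touches both inner faces. Its x axis points from there to the inner corner of the V, which is 42 mm away; the V opens toward -x, each face at 45 degrees to the x axis.
- loupe: Black eye loupe, a slightly tapered hollow-looking cone, 37 mm diameter, 33 mm high, 40 g, standing upright and loose on the bench, wide end down. Origin: centre of its underside; z up. Gripped across its diameter near mid height. A tall microscope (eyepieces from x = 0.44 on, y = -0.09 to 0.04, over 0.27 m up) and, further left, a computer tower stand left of the work: keep the arm clear of them.
- can: Spare-objective can, white below and black above, 44 mm diameter, 63 mm high, loose on the bench; it and the two jars stand in a row between loupe and stop, in any order, about 70 mm apart; the row runs slanting ahead and to the left, about 50 degrees from the x axis. Origin: centre of its underside.
- red_jar: White paste jar with red cap, 48 mm diameter, 46 mm high, loose on the bench in the row (not the like ones far back on the right). Origin: centre of its underside.
- blue_jar: White paste jar with blue cap, 52 mm diameter, 52 mm high, loose on the bench in the row (not the like one far back on the right). Origin: centre of its underside.
Things that resemble listed ones, but are neither listed nor needed, are in the scene too. Of the things like the loupe, leave any that is purple; of the rest the larger one is meant.

How it is judged:
By the outcome, as a careful person would: the job done as asked, in the order asked, and still so for the second after the job is handed in, while the arm keeps its last pose, push and grip.
It also fails if it takes over 70 s, if anything falls off the work surface, if the arm or the gripper's body presses on something with over 40 N, if the wrist force passes 120 N, or if a joint passes its speed limit or range.

## Robot

A 6-joint arm with a two-finger parallel gripper is mounted at the origin on a cart in front of the work surface, level with it; the furniture and walls round the work are solid. World frame = base frame: x ahead of the robot, y to its left, z up, the work surface at z = 0. Lengths are in mm, angles in rad, forces in N, time in s.
With the tool pointing down it reaches from about 375 to 925 mm from the base axis. Payload 5.7 kg.
Tool frame: the origin (TCP) lies at the very end of the fingers, on their centre line; the grasp point (between the pads) lies hold_point_z behind it (hold_point_z is the distance from the TCP to the grasp point, in mm); z points along the fingers, y is the line along which they close (so a half turn about z gives the same grasp; the last joint's range is limited). The gripper opens to 88 mm and grips with 3 to 60 N. Pads are 20 mm wide; open, the fingers measure 115 mm over their backs; the gripper's body (75 mm by 178 mm) begins 61 mm behind the grasp point.
Start: joints at [1.221, 0.359, 1.51, -0, 1.272, -0.115], TCP at [139.584, 583.505, 222.623] pointing down, gripper open.
Joint ranges: [-2.97, 2.97], [-1.01, 2.36], [0.21, 2.38], [-0.96, 4.11], [0.2, 2.71], [-2.98, 2.98]. Speed limits (rad/s): [2.39, 2.39, 3.14, 3.14, 3.14, 3.14].

## Interface

Orientations are given as a unit quaternion [x, y, z, w].
In Python, from rig import * gives the robot as it stands. The module is installed in compiled form; this text tells all that it offers.
- The arm moves only by the tool carry_out, never from a script. Its arguments are lists of equal length, an entry for each row: "dp": the shift along the tool's x, y, z each as a share of 0.3 m, from -1 to 1, a list of three; "turn": the turn about the tool's z as a share of pi/2 rad, from -1 to 1; "grip": the gripper's target within -1 to 1 (fully open at 1, half-way at 0, shut at -1). In form: {"dp": [[tx, ty, tz], ...], "turn": [turn, ...], "grip": [grip, ...]}. A call has 1 to 20 rows; each row shifts and turns the commanded pose from where the row before left it, along the tool's axes as they then stand; what a row does not reach is not made up. A row lasts 1/10 s, in which the tool goes at most 50 mm and 8.59 degrees, less where a joint would pass 70% of its speed; a pose out of reach is approached as far as the arm can. A call with a number of a shift or a turn outside -1 to 1 is refused whole. A call with a gripper value outside its range is refused whole. The fingers move at their own pace and stop on an object; "newtons" is the grip in N (left out, the last holds). Time passes only in rows, so rows that do not move let the fingers close. It gives the time, the measured TCP pose, the force, the opening and the grip force at its end, in the units of the state.
- read_state(): the state, without advancing time (a new reading comes with each control period).
- capture(name): name is "side" or "top"; returns (picture, depth): 420x560x3 uint8, red, green, blue; 420x560 float32, mm along the optical axis (not along the pixel's ray), 0 where there is no reading.
- camera_model(name): a dict with "fx", "fy", "cx", "cy" (pixels), "rvec" (rotation vector, rad) and "tvec" (3), from world to camera coordinates, as OpenCV has them. Camera axes: x right, y down, z forward; pixel columns grow to the right and rows downward; lengths in mm; the calibration is good to about 2 mm. A picture is of the moment at which its call begins. camera_model takes no time and is no camera call.
- job_done(): hands the job in; it is judged then, once.
The state is a dict: "clock": time; "q": joint angles; "joint_velocities": joint speeds; "effort": joint torques, N m; "tcp_pos": TCP position; "ee_rot": TCP orientation; "ft_force": force on the tool from outside, world axes, zero at the start; "ft_torque": the same for the moment, N m; "gripper_width": finger opening in mm; "grip_force": force on a finger pad.
Only numpy, scipy, OpenCV 4.12 (cv2) and the standard library are available. Lean on these libraries where they do the work, as an engineer would, in place of code of your own. Each camera call takes 0.05 s, during which the arm holds its last target. There are 200 camera calls.

## Working session

There is one attempt and no reset: what is moved stays moved. The work goes in short steps, Python scripts to look and compute and a tool call to move; the robot and the scene stay as the last step left them, time stands still between calls to the robot, and variables do not carry over. Pictures are saved under pics/ and viewed, at most 10 in all, crops included, and the job is handed in when it is done.

Besides the shell and the picture viewer there is one more tool, called by a JSON object that holds its "name" and its "arguments". carry_out: Moves the arm, as the interface text tells. Shift numbers are shares of 0.3 m and turn numbers shares of pi/2 rad, none past 1 either way. Its arguments: {"type":"object","properties":{"dp":{"type":"array"},"turn":{"type":"array"},"grip":{"type":"array"},"newtons":{"type":"number"}},"required":["dp","turn","grip"]}

```bash
mkdir -p pics; cat > h.py <<'E'
from rig import *
import numpy as np, cv2
def snap(n,f):
    p,d=capture(n); cv2.imwrite(f'pics/{f}.png',p[:,:,::-1]); np.savez(f'{f}.npz',p=p,d=d); return p,d
def world(n,d):
    m=camera_model(n); R=cv2.Rodrigues(np.array(m['rvec'],float))[0]; t=np.array(m['tvec'],float).ravel()
    v,u=np.mgrid[:d.shape[0],:d.shape[1]]
    c=np.stack([(u-m['cx'])/m['fx']*d,(v-m['cy'])/m['fy']*d,d],-1)
    return (c-t)@R
E
python3 - <<'E'
from h import *
for n in('top','side'):
    p,d=snap(n,n+'1'); w=world(n,d); m=camera_model(n)
    R=cv2.Rodrigues(np.array(m['rvec'],float))[0]; print(n,m,-R.T@np.array(m['tvec']).ravel())
s=read_state(); print({k:s[k] for k in s}, [k for k in dir() if 'hold' in k], globals().get('hold_point_z'))
E
```

```text
top {'fx': 475.2575394358295, 'fy': 475.2575394358295, 'cx': 284.4002596127803, 'cy': 209.51020157085097, 'rvec': array([ 2.17924205, -2.21653712,  0.05957977]), 'tvec': array([-281.34160623,  536.83480925,  866.36074199])} [ 487.86593623 -286.48856263  893.21709502]
side {'fx': 502.68403787727885, 'fy': 502.68403787727885, 'cx': 282.029331908049, 'cy': 206.78824662302534, 'rvec': array([ 2.07725679, -0.30539924,  0.14148385]), 'tvec': array([-613.61470124,  -32.70182207,  992.55999529])} [  361.35430953 -1012.71618296   454.52915282]
{'clock': 0.1, 'q': array([ 1.22091212e+00,  3.59415897e-01,  1.51132640e+00,  4.72895872e-06,
        1.27251204e+00, -1.15098911e-01]), 'joint_velocities': array([-4.63217415e-04, -2.24902567e-03, -3.48141652e-03, -6.21567246e-05,
       -1.14921484e-03, -1.31309200e-04]), 'effort': array([-2.52932905e-04, -5.16352594e+01, -2.71407920e+01,  6.77817548e-02,
        2.75782199e-02,  5.39950506e-06]), 'tcp_pos': array([139.36817341, 582.94138934, 221.90299334]), 'ee_rot': array([ 1.17123854e-01,  9.93116968e-01, -8.07968634e-04, -1.93627166e-04]), 'ft_force': array([-0.60679763, -0.3336849 ,  0.37718965]), 'ft_torque': array([0.01186411, 0.06562102, 0.03996584]), 'grip_force': 0.0, 'gripper_width': 87.59248961210785} ['hold_point_z'] 18.700000000000003
```

View pics/top1.png

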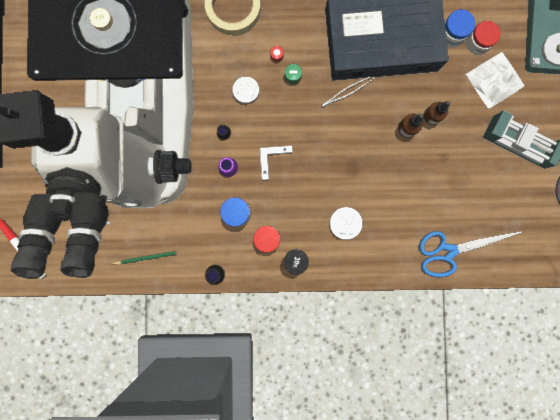

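View pics/side1.png

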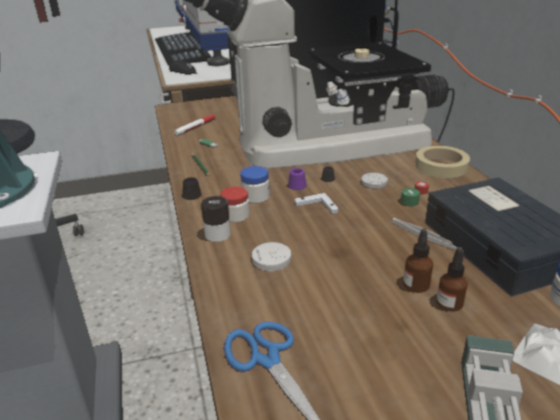

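The top view shows the block at (346,223), the V stop with its inner corner at about (269,154) opening down-right, and the larger black loupe at (214,275). The row is can (295,262), red jar (267,239), blue jar (235,212). The small black loupe (223,132) and the purple one (228,166) stay put. The side view agrees.

```bash
cat > meas.py <<'E'
from h import *
from scipy import ndimage
def objs(n,f,seeds,zs):
    z=np.load(f); d=z['d']; w=world(n,d); out={}
    for k,(u,v) in seeds.items():
        H=zs[k]; top=(abs(w[...,2]-H)<5)&(d>0)
        l,_=ndimage.label(top); i=l[v,u]
        if not i: print(k,'none',w[v,u]); continue
        m=l==i; P=w[m]; (c,r)=cv2.minEnclosingCircle(P[:,:2].astype(np.float32))
        print(k,'mean',P.mean(0).round(1),'circ',np.round(c,1),'r',round(r,1),'n',m.sum())
if __name__=='__main__':
    objs('top','top1.npz',dict(block=(346,230),can=(295,262),red=(267,239),blue=(235,212),loupe=(214,275),v=(265,165),smallblk=(223,132)),dict(block=12,can=63,red=46,blue=52,loupe=33,v=10,smallblk=25))
    for n in('top','side'):
        z=np.load(n+'1.npz'); d=z['d']; w=world(n,d); ok=d>0
        s=ok&(w[...,0]<650)&(w[...,2]>120)&(w[...,0]>250)
        P=w[s]
        for a,b in((120,200),(200,270),(270,350),(350,450),(450,700)):
            Q=P[(P[:,2]>a)&(P[:,2]<b)]
            if len(Q)>20: print(n,a,b,np.percentile(Q,[0.5,99.5],axis=0)[:,:2].round(),len(Q))
    # V faces
    z=np.load('top1.npz'); w=world('top',z['d']); 
    b=(abs(w[...,2])<4)&(z['d']>0); print('bench z',w[b][:,2].mean(), 'front edge x',np.percentile(w[b][:,0],.1))
    m=np.zeros(b.shape,bool); m[140:186,255:298]=1
    p=z['p'].astype(int); m&=(p.min(2)>140); Q=w[m]; print('v',len(Q),Q[:,2].mean(),np.percentile(Q,[1,99],axis=0).round(1))
    h,_,_=None,None,None
    hull=cv2.minAreaRect(Q[:,:2].astype(np.float32)); print(hull)
    np.save('v.npy',Q)
    big=cv2.resize(z['p'][130:290,190:390][:,:,::-1],(800,640)[:2] if 0 else (750,600),interpolation=cv2.INTER_CUBIC); cv2.imwrite('pics/crop.png',big)
E
python3 meas.py
```

```text
block mean [ 505.6 -403.6   12.5] circ [ 505.3 -403.7] r 30.1 n 818
can mean [ 438.4 -308.9   63. ] circ [ 438.5 -308.9] r 21.8 n 488
red mean [ 479.2 -257.4   46.4] circ [ 479.  -257.3] r 23.4 n 544
blue mean [ 528.2 -201.5   52.3] circ [ 528.2 -201.5] r 25.9 n 652
loupe mean [ 414.8 -158.8   31.8] circ [ 414.8 -158.5] r 14.8 n 158
v mean [ 630.4 -266.7   10.3] circ [ 620.5 -276.9] r 41.1 n 378
smallblk mean [ 680.3 -178.3   23.4] circ [ 680.8 -177.7] r 11.3 n 91
top 120 200 [[ 543. -108.]
 [ 650.   -9.]] 1683
top 200 270 [[538. -69.]
 [649. -53.]] 916
top 270 350 [[443. -71.]
 [648.  18.]] 10080
top 350 450 [[450. -67.]
 [633.  17.]] 4787
top 450 700 [[606. -27.]
 [611. -22.]] 24
side 120 200 [[ 258. -106.]
 [ 649. 1392.]] 4275
side 200 270 [[538. -71.]
 [648. 766.]] 2235
side 270 350 [[463. -72.]
 [649. -30.]] 2519
bench z 0.5579707746910247 front edge x 378.92651519948055
v 412 13.701125552749412 [[ 5.898e+02 -3.048e+02 -4.000e-01]
 [ 6.532e+02 -2.460e+02  1.460e+01]]
((572.4764404296875, -272.6923828125), (60.196441650390625, 167.47706604003906), 86.89359283447266)
```

View pics/crop.png

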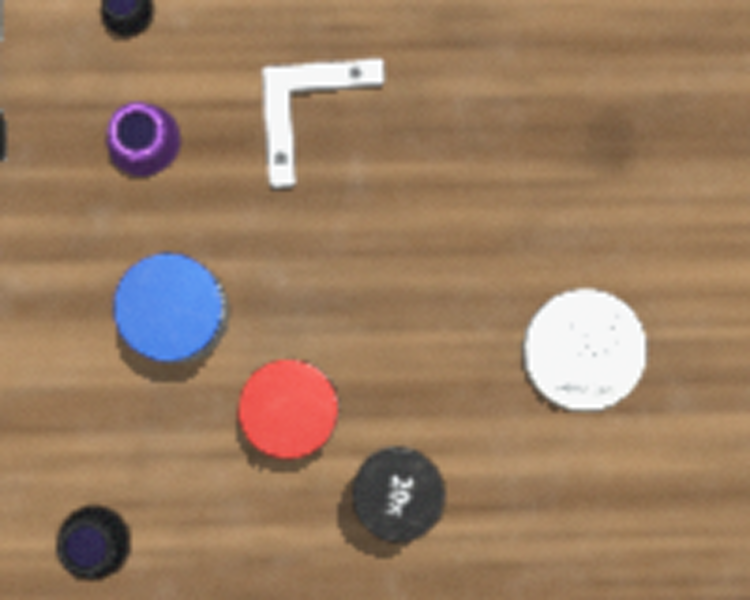

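The crop confirms it: V opens toward lower right (robot side and right), and heights and sizes match the list. Next I fit the V pose and look for the tower.

```bash
python3 - <<'E'
from h import *
from scipy.optimize import minimize
z=np.load('top1.npz'); p=z['p'].astype(int); m=camera_model('top')
R=cv2.Rodrigues(np.array(m['rvec'],float))[0]; t=np.array(m['tvec'],float).ravel()
x0,y0,S=255,140,10
crop=z['p'][140:188,255:300].min(2); img=cv2.resize(crop,None,fx=S,fy=S,interpolation=cv2.INTER_CUBIC)
mask=(img>160)
L=np.array([[0,0],[48,0],[48,-12],[-12,-12],[-12,48],[0,48]],float)
def ras(a):
    c,s=np.cos(a[2]),np.sin(a[2]); # faces run along u=a2, v=a2+90
    P=L@np.array([[c,s],[-s,c]])+a[:2]
    q,_=cv2.projectPoints(np.c_[P,np.full(6,10.)],R,t,np.array([[m['fx'],0,m['cx']],[0,m['fy'],m['cy']],[0,0,1]]),None)
    q=(q[:,0]-[x0,y0]+.5)*S-.5
    o=np.zeros(mask.shape,np.uint8); cv2.fillPoly(o,[np.round(q*16).astype(np.int32)],1,shift=4); return o>0
f=lambda a:(1-(ras(a)&mask).sum()/(ras(a)|mask).sum())*1
best=None
for an in np.radians([-100,-95,-90,-85,-80]) :
    r=minimize(f,[640,-270,0] if 0 else [638,-257,an-np.pi/2+0],method='Nelder-Mead',options=dict(initial_simplex=[[638,-257,an-np.pi/2],[630,-257,an-np.pi/2],[638,-265,an-np.pi/2],[638,-257,an-np.pi/2+.1]]))
    if best is None or r.fun<best.fun: best=r
a=best.x; axis=a[2]+np.pi/4+np.pi
home=a[:2]-42.43*np.array([np.cos(axis),np.sin(axis)])
print('corner',a[:2],'axis deg',np.degrees(axis)%360,'iou',1-best.fun,'home',home)
b=np.array([505.4,-403.7]); v=home-b; print('dist',np.hypot(*v),'dir',np.degrees(np.arctan2(v[1],v[0])))
for n in('top','side'):
    z=np.load(n+'1.npz'); d=z['d']; w=world(n,d)
    P=w[(d>0)&(w[...,2]>80)&(w[...,1]>-60)&(w[...,1]<800)&(w[...,0]<900)]
    for y in range(-60,800,100):
        Q=P[(P[:,1]>y)&(P[:,1]<y+100)]
        if len(Q): print(n,y,Q.min(0).round(),Q.max(0).round(),len(Q))
E
```

```text
corner [ 637.85184217 -258.58982453] axis deg 48.31210015852933 iou 0.9300056056668196 home [ 609.63280925 -290.27564282]
dist 154.04403047272598 dir 47.418133944831794
top -60 [441. -60.  80.] [861.  40. 456.] 19885
top 40 [725.  40. 181.] [845.  92. 198.] 2762
side -60 [ 71. -60.  80.] [900.  40. 330.] 4532
side 40 [725.  40. 152.] [899.  94. 196.] 434
side 140 [722. 226.  80.] [900. 240. 278.] 3288
side 240 [551. 240.  81.] [880. 340. 263.] 152
side 340 [598. 340.  80.] [607. 412. 199.] 137
side 440 [116. 516. 221.] [142. 540. 278.] 218
side 540 [115. 540.  80.] [635. 639. 264.] 1163
side 640 [545. 640.  82.] [618. 740. 219.] 130
side 740 [545. 740. 113.] [551. 800. 213.] 63
```

{"name": "carry_out", "arguments": {"dp": [[0,0,0],[0,0,0],[0,-0.124,0],[0,-0.124,0],[0,-0.124,0],[0,-0.124,0],[0,-0.124,0],[0,-0.124,0],[0,0,0]], "turn": [-0.075,-0.075,0,0,0,0,0,0,0], "grip": [1,1,1,1,1,1,1,1,1]}}

```text
clock: 1.0
tcp_pos: [138.1, 355.2, 221.7]
ee_rot: [0.0, 1.0, -0.002, -0.001]
ft_force: [-0.6, 0.1, -0.5]
gripper_width: 87.7
grip_force: 0.0
```

```bash
cat > go.py <<'E'
from h import *
def st():
    s=read_state(); x,y,_,_=s['ee_rot']; a=np.degrees(2*np.arctan2(y,x))
    print('t',round(s['clock'],2),'tcp',np.round(s['tcp_pos'],1),'xang',round(a,2),'F',np.round(s['ft_force'],1),'w',round(s['gripper_width'],1),'gf',round(s['grip_force'],1),'q',np.round(s['q'],2))
    return s,np.radians(a)
def conv(v,a):
    v=np.atleast_2d(v); c,s_=np.cos(a),np.sin(a)
    return np.c_[v[:,0]*c+v[:,1]*s_, v[:,0]*s_-v[:,1]*c, -v[:,2]]/300
E
python3 - <<'E'
from go import *
s,a=st(); p=s['tcp_pos']
an=np.radians(np.linspace(np.degrees(np.arctan2(p[1],p[0])),-45,20)[1:])
W=np.c_[384*np.cos(an),384*np.sin(an)]; d=np.diff(np.r_[p[None,:2],W],axis=0)
print(np.round(conv(np.c_[d,0*d[:,0]],a),3).tolist())
E
```

```text
t 1.0 tcp [138.1 355.2 221.7] xang 179.98 F [-0.6  0.1 -0.5] w 87.7 gf 0.0 q [ 1.02  0.04  1.94 -0.    1.17 -0.55]
[[-0.125, -0.046, -0.0], [-0.116, -0.067, -0.0], [-0.108, -0.079, -0.0], [-0.099, -0.09, -0.0], [-0.089, -0.1, -0.0], [-0.078, -0.108, -0.0], [-0.067, -0.116, -0.0], [-0.054, -0.122, -0.0], [-0.041, -0.127, -0.0], [-0.028, -0.131, -0.0], [-0.014, -0.133, -0.0], [0.0, -0.134, 0.0], [0.014, -0.133, 0.0], [0.028, -0.131, 0.0], [0.041, -0.127, 0.0], [0.054, -0.122, 0.0], [0.067, -0.116, 0.0], [0.079, -0.108, 0.0], [0.089, -0.099, 0.0]]
```

{"name": "carry_out", "arguments": {"dp": [[-0.125,-0.046,0],[-0.116,-0.067,0],[-0.108,-0.079,0],[-0.099,-0.09,0],[-0.089,-0.1,0],[-0.078,-0.108,0],[-0.067,-0.116,0],[-0.054,-0.122,0],[-0.041,-0.127,0],[-0.028,-0.131,0],[-0.014,-0.133,0],[0,-0.134,0],[0.014,-0.133,0],[0.028,-0.131,0],[0.041,-0.127,0],[0.054,-0.122,0],[0.067,-0.116,0],[0.079,-0.108,0],[0.089,-0.099,0],[0,0,0]], "turn": [0,0,0,0,0,0,0,0,0,0,0,0,0,0,0,0,0,0,0,0], "grip": [0,0,0,0,0,0,0,0,0,0,0,0,0,0,0,0,0,0,0,0]}}

```text
clock: 3.0
tcp_pos: [272.7, -270.1, 222.9]
ee_rot: [0.002, 1.0, -0.001, -0.0]
ft_force: [0.4, -0.5, -0.0]
gripper_width: 44.0
grip_force: 0.0
```

```bash
python3 - <<'E'
from go import *
st()
E
```

```text
t 3.0 tcp [ 272.7 -270.1  222.9] xang 179.74 F [ 0.4 -0.5 -0. ] w 44.0 gf 0.0 q [-0.96  0.04  1.94 -0.    1.17 -2.53]
```

{"name": "carry_out", "arguments": {"dp": [[0,0,0],[0,0,0],[0,0,0],[0,0,0],[0,0,0],[0,0,0],[0,0,0],[0,0,0],[0,0,0],[0,0,0],[0,0,0],[0,0,0],[0,0,0],[0,0,0],[0,0,0],[0,0,0],[0,0,0]], "turn": [0.092,0.092,0.092,0.092,0.092,0.092,0.092,0.092,0.092,0.092,0.092,0.092,0.092,0.092,0.092,0.092,0], "grip": [0,0,0,0,0,0,0,0,0,0,0,0,0,0,0,0,0]}}

```text
clock: 4.7
tcp_pos: [275.3, -265.9, 222.6]
ee_rot: [0.915, 0.403, 0.0, -0.0]
ft_force: [0.5, 0.2, 0.0]
gripper_width: 44.0
grip_force: 0.0
```

```bash
python3 - <<'E'
from go import *
s,a=st(); d=np.array([471.5,-440.5,40])-s['tcp_pos']; print(conv(d,a).round(3))
E
```

```text
t 4.7 tcp [ 275.3 -265.9  222.6] xang 47.53 F [0.5 0.2 0. ] w 44.0 gf 0.0 q [-0.95  0.04  1.94  0.    1.17 -0.21]
[[0.012 0.875 0.609]]
```

{"name": "carry_out", "arguments": {"dp": [[0.002,0.125,0],[0.002,0.125,0],[0.002,0.125,0],[0.002,0.125,0],[0.002,0.125,0],[0.002,0.125,0],[0,0.125,0],[0,0,0.122],[0,0,0.122],[0,0,0.122],[0,0,0.122],[0,0,0.12],[0,0,0]], "turn": [0,0,0,0,0,0,0,0,0,0,0,0,0], "grip": [0,0,0,0,0,0,0,0,0,0,0,0,0]}}

```text
clock: 6.0
tcp_pos: [468.4, -436.9, 35.1]
ee_rot: [0.914, 0.405, -0.001, -0.005]
ft_force: [-1.3, 0.2, 0.2]
gripper_width: 43.6
grip_force: 0.0
```

```bash
python3 - <<'E'
from go import *
s,a=st(); d=np.array([471.5,-440.5,4])-s['tcp_pos']; print(conv(d,a).round(3))
E
```

```text
t 6.0 tcp [ 468.4 -436.9   35.1] xang 47.79 F [-1.3  0.2  0.2] w 43.6 gf 0.0 q [-0.86  0.62  1.58  0.    0.95 -0.12]
[[-0.002  0.016  0.104]]
```

{"name": "carry_out", "arguments": {"dp": [[0,0.016,0.04],[0,0,0.03],[0,0,0],[0,0,0]], "turn": [0,0,0,0], "grip": [0,0,0,0]}}

```text
clock: 6.4
tcp_pos: [474.6, -444.5, 20.3]
ee_rot: [0.915, 0.403, 0.0, 0.001]
ft_force: [-0.3, -0.0, -0.5]
gripper_width: 44.2
grip_force: 0.0
```

```bash
python3 - <<'E'
from go import *
s,a=st(); d=np.array([471.5,-440.5,4.5])-s['tcp_pos']; print(conv(d,a).round(3))
E
```

```text
t 6.4 tcp [ 474.6 -444.5   20.3] xang 47.59 F [-0.3 -0.  -0.5] w 44.2 gf 0.0 q [-0.86  0.65  1.57 -0.    0.92 -0.12]
[[ 0.003 -0.017  0.053]]
```

{"name": "carry_out", "arguments": {"dp": [[0,-0.016,0.03],[0,0,0.022],[0,0,0],[0,0,0],[0,0,0]], "turn": [0,0,0,0,0], "grip": [0,0,0,0,0]}}

```text
clock: 6.9
tcp_pos: [470.7, -441.0, 3.8]
ee_rot: [0.915, 0.403, 0.0, 0.0]
ft_force: [0.0, 0.4, -0.2]
gripper_width: 43.9
grip_force: 0.0
```

```bash
python3 - <<'E'
from go import *
s,a=st(); p=s['tcp_pos'][:2]; b=np.array([505.4,-403.7]); h=np.array([609.6,-290.3])
for o in(b,h): print(conv(np.r_[o-p,0],a).round(4)*300)
E
```

```text
t 6.9 tcp [ 470.7 -441.     3.8] xang 47.56 F [ 0.   0.4 -0.2] w 43.9 gf 0.0 q [-0.86  0.67  1.59 -0.    0.88 -0.12]
[[50.94  0.51 -0.  ]]
[[204.96   0.9   -0.  ]]
```

{"name": "carry_out", "arguments": {"dp": [[0.02,0.001,0],[0.02,0.001,0],[0.02,0,0],[0.02,0,0],[0.03,0,0],[0.04,0,0],[0.04,0,0],[0.04,0,0],[0.04,0,0],[0.04,0,0],[0.04,0,0],[0.04,0,0],[0.04,0,0],[0.04,0,0],[0.03,0,0],[0.02,0,0],[0.01,0,0],[0.01,0,0],[0,0,0]], "turn": [0,0,0,0,0,0,0,0,0,0,0,0,0,0,0,0,0,0,0], "grip": [0,0,0,0,0,0,0,0,0,0,0,0,0,0,0,0,0,0,0]}}

```text
clock: 8.8
tcp_pos: [580.4, -321.4, 3.7]
ee_rot: [0.915, 0.403, 0.0, -0.0]
ft_force: [0.0, -0.8, 0.5]
gripper_width: 43.8
grip_force: 0.4
```

```bash
python3 - <<'E'
from go import *
s,a=st(); p=s['tcp_pos'][:2]; h=np.array([609.6,-290.3])
print(conv(np.r_[h-p,0],a)*300)
snap('top','top2'); 
E
python3 -c "
import cv2;i=cv2.imread('pics/top2.png')[120:280,210:410];cv2.imwrite('pics/top2c.png',cv2.resize(i,(750,600),interpolation=2))"
```

```text
t 8.8 tcp [ 580.4 -321.4    3.7] xang 47.56 F [ 0.  -0.8  0.5] w 43.8 gf 0.4 q [-0.61  0.68  1.55  0.    0.91  0.13]
[[42.63199224  0.53147184 -0.        ]]
```

View pics/top2c.png

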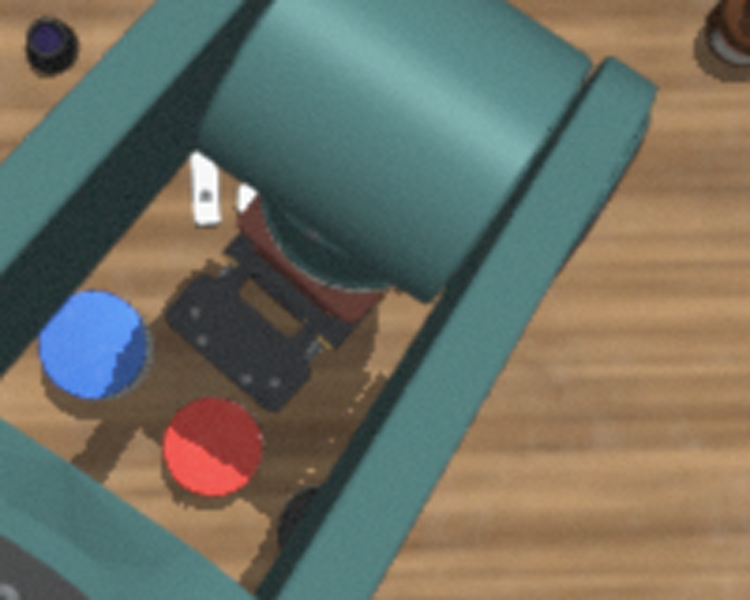

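The block's edge shows at (247,195), just short of the V, and both jars still stand. About 12 mm remains.

{"name": "carry_out", "arguments": {"dp": [[0.008,0,0],[0.008,0,0],[0.007,0,0],[0.005,0,0],[0.004,0,0],[0.004,0,0],[0,0,0],[0,0,0]], "turn": [0,0,0,0,0,0,0,0], "grip": [0,0,0,0,0,0,0,0]}}

```text
clock: 9.65
tcp_pos: [587.7, -313.5, 3.7]
ee_rot: [0.915, 0.403, 0.0, -0.0]
ft_force: [-1.2, -1.3, -0.1]
gripper_width: 44.1
grip_force: 0.5
```

{"name": "carry_out", "arguments": {"dp": [[0.003,0,0],[0.003,0,0],[0,0,0]], "turn": [0,0,0], "grip": [0,0,0]}}

```text
clock: 9.95
tcp_pos: [588.8, -312.2, 3.7]
ee_rot: [0.915, 0.403, -0.0, 0.0]
ft_force: [-1.6, -0.7, 0.6]
gripper_width: 43.7
grip_force: 0.7
```

{"name": "carry_out", "arguments": {"dp": [[0.004,0,0],[0.003,0,0],[0,0,0]], "turn": [0,0,0], "grip": [0,0,0]}}

```text
clock: 10.25
tcp_pos: [590.3, -310.7, 3.7]
ee_rot: [0.915, 0.403, -0.0, 0.0]
ft_force: [-0.7, -1.1, 0.2]
gripper_width: 43.7
grip_force: 0.7
```

{"name": "carry_out", "arguments": {"dp": [[0.004,0,0],[0.003,0,0],[0,0,0]], "turn": [0,0,0], "grip": [0,0,0]}}

```text
clock: 10.55
tcp_pos: [591.4, -309.9, 3.7]
ee_rot: [0.915, 0.403, -0.0, 0.0]
ft_force: [-2.5, -4.7, -0.4]
gripper_width: 43.9
grip_force: 3.3
```

{"name": "carry_out", "arguments": {"dp": [[0.003,0,0],[0.002,0,0],[0,0,0]], "turn": [0,0,0], "grip": [0,0,0]}}

```text
clock: 10.85
tcp_pos: [591.9, -309.7, 3.7]
ee_rot: [0.915, 0.404, -0.001, 0.001]
ft_force: [-5.4, -7.0, -0.5]
gripper_width: 43.7
grip_force: 5.0
```

{"name": "carry_out", "arguments": {"dp": [[0.002,0,0],[0.002,0,0],[0,0,0]], "turn": [0,0,0], "grip": [0,0,0]}}

```text
clock: 11.15
tcp_pos: [592.3, -309.5, 3.7]
ee_rot: [0.915, 0.404, -0.001, 0.001]
ft_force: [-5.1, -9.9, 0.6]
gripper_width: 44.6
grip_force: 6.4
```

{"name": "carry_out", "arguments": {"dp": [[0.002,0.004,0],[0,0.003,0],[0,0,0]], "turn": [0,0,0], "grip": [0,0,0]}}

```text
clock: 11.45
tcp_pos: [592.8, -309.6, 3.6]
ee_rot: [0.915, 0.404, -0.002, -0.0]
ft_force: [-9.7, -8.6, 4.0]
gripper_width: 43.9
grip_force: 6.9
```

{"name": "carry_out", "arguments": {"dp": [[0,0.004,0],[0,0.003,0],[0,0,0]], "turn": [0,0,0], "grip": [0,0,0]}}

```text
clock: 11.75
tcp_pos: [592.8, -309.7, 3.4]
ee_rot: [0.915, 0.404, -0.003, -0.002]
ft_force: [-11.7, -4.9, 6.7]
gripper_width: 44.1
grip_force: 7.3
```

{"name": "carry_out", "arguments": {"dp": [[0,-0.007,0],[0,0,0],[-0.01,0,0],[-0.02,0,0],[-0.04,0,0],[-0.04,0,0],[0,0,-0.06],[0,0,-0.12],[0,0,-0.12],[0,0,-0.12],[0,0,-0.12],[0,0,0],[0,0,0]], "turn": [0,0,0,0,0,0,0,0,0,0,0,0,0], "grip": [0,0,0,0,0,0,0,0,0,0,0,0,0]}}

```text
clock: 13.05
tcp_pos: [573.3, -333.3, 166.6]
ee_rot: [0.915, 0.403, 0.001, 0.001]
ft_force: [-0.0, -0.1, -0.6]
gripper_width: 43.8
grip_force: 0.0
```

```bash
python3 - <<'E'
from go import *
s,a=st()
E
```

```text
t 13.05 tcp [ 573.3 -333.3  166.6] xang 47.54 F [-0.  -0.1 -0.6] w 43.8 gf 0.0 q [-0.63  0.5   1.43  0.    1.21  0.11]
```

```bash
python3 - <<'E'
from go import *
s,a=st(); d=np.array([415.5,-158,60])-s['tcp_pos']; print(conv(d,a).round(3))
E
```

```text
t 13.05 tcp [ 573.3 -333.3  166.6] xang 47.54 F [-0.  -0.1 -0.6] w 43.8 gf 0.0 q [-0.63  0.5   1.43  0.    1.21  0.11]
[[ 0.076 -0.783  0.355]]
```

{"name": "carry_out", "arguments": {"dp": [[0.01,-0.112,0],[0.011,-0.112,0],[0.011,-0.112,0],[0.011,-0.112,0],[0.011,-0.112,0],[0.011,-0.112,0],[0.011,-0.111,0],[0,0,0.1],[0,0,0.1],[0,0,0.1],[0,0,0.055],[0,0,0],[0,0,0],[0,0,0]], "turn": [0,0,0,0,0,0,0,0,0,0,0,0,0,0], "grip": [1,1,1,1,1,1,1,1,1,1,1,1,1,1]}}

```text
clock: 14.45
tcp_pos: [415.3, -157.4, 59.5]
ee_rot: [0.915, 0.403, 0.0, 0.0]
ft_force: [0.4, 0.5, 0.4]
gripper_width: 87.7
grip_force: 0.0
```

```bash
python3 - <<'E'
from go import *
s,a=st(); d=np.array([415.5,-158,3])-s['tcp_pos']; print(conv(d,a).round(4))
p,d=snap('top','top3'); p2,_=snap('side','side3')
A=cv2.resize(p[120:300,200:360],(400,450),interpolation=2); B=cv2.resize(p2[120:300,150:310],(400,450),interpolation=2)
cv2.imwrite('pics/both3.png',np.hstack([A,B])[:,:,::-1])
E
```

```text
t 14.45 tcp [ 415.3 -157.4   59.5] xang 47.56 F [0.4 0.5 0.4] w 87.7 gf 0.0 q [-0.52  0.38  2.01 -0.    0.75  0.22]
[[-0.001   0.0017  0.1885]]
```

View pics/both3.png

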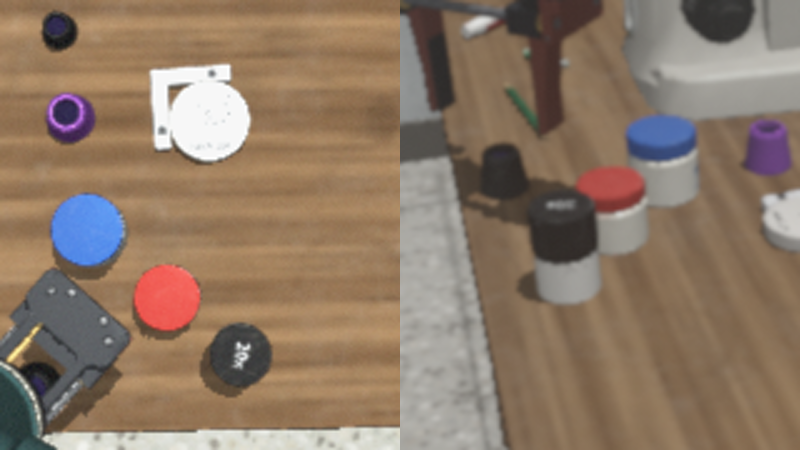

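The left pane shows the block at (210,120), apparently touching both bars, and the jars and can undisturbed. The right pane shows the loupe at (503,170), with the fingers above it. I'll measure the block's seating while descending to grasp.

{"name": "carry_out", "arguments": {"dp": [[0,0,0.05],[0,0,0.05],[0,0,0.05],[0,0,0.03],[0,0,0.008],[0,0,0],[0,0,0]], "turn": [0,0,0,0,0,0,0], "grip": [1,1,1,1,1,1,1]}}

```text
clock: 15.25
tcp_pos: [415.6, -157.4, 3.3]
ee_rot: [0.915, 0.403, 0.0, 0.0]
ft_force: [-0.1, -0.1, 0.5]
gripper_width: 88.0
grip_force: 0.0
```

```bash
python3 - <<'E'
from go import *
st()
z=np.load('top3.npz'); d=z['d']; w=world('top',d); x,y=(200+210/2.5),(120+120/2.5)
P=w[(d>0)&(abs(w[...,2]-12)<8)]; Q=w[int(y)-25:int(y)+25,int(x)-25:int(x)+25].reshape(-1,3)
g=z['p'].astype(int).min(2)[143:193,259:309]
# circle fit on right/lower rim in image, rays to z=12
m=camera_model('top'); R=cv2.Rodrigues(np.array(m['rvec'],float))[0]; t=np.array(m['tvec'],float).ravel(); C=-R.T@t
def ray(u,v,h):
    r=R.T@np.array([(u-m['cx'])/m['fx'],(v-m['cy'])/m['fy'],1]); return (C+r*(h-C[2])/r[2])[:2]
G=cv2.GaussianBlur(z['p'].min(2).astype(np.float32),(0,0),.5)
pts=[]
for th in np.radians(np.arange(-35,130,5)): # image angle, right & down
    rr=np.arange(8,24,.1); us=x+rr*np.cos(th); vs=y+rr*np.sin(th)
    pr=cv2.remap(G,us.astype(np.float32)[None],vs.astype(np.float32)[None],1)[0]
    k=np.where(pr<160)[0]
    if len(k): pts.append(ray(us[k[0]],vs[k[0]],12))
pts=np.array(pts)
from scipy.optimize import least_squares
f=least_squares(lambda c:np.hypot(*(pts-c).T)-30,[610,-290],loss='soft_l1')
f2=least_squares(lambda c:np.hypot(*(pts-c[:2]).T)-c[2],[610,-290,30],loss='soft_l1')
print('block',f.x,f2.x,'rms',np.std(f.fun),len(pts))
E
```

```text
t 15.25 tcp [ 415.6 -157.4    3.3] xang 47.57 F [-0.1 -0.1  0.5] w 88.0 gf 0.0 q [-0.52  0.49  2.05 -0.    0.6   0.22]
block [ 610.12606854 -290.05526923] [ 610.42626381 -289.76338047   30.33484788] rms 0.21254197837525243 33
```

Block centre at (610.1,-290.1) is within 0.5 mm of the home point, so it is seated. Now grasp.

{"name": "carry_out", "arguments": {"dp": [[0,0,0],[0,0,0],[0,0,0],[0,0,0],[0,0,0],[0,0,0],[0,0,0],[0,0,0],[0,0,0],[0,0,0]], "turn": [0,0,0,0,0,0,0,0,0,0], "grip": [-1,-1,-1,-1,-1,-1,-1,-1,-1,-1], "newtons": 12}}

```text
clock: 16.25
tcp_pos: [415.1, -157.2, 2.8]
ee_rot: [0.915, 0.403, -0.0, -0.0]
ft_force: [-0.9, -0.6, -0.3]
gripper_width: 34.4
grip_force: 11.9
```

{"name": "carry_out", "arguments": {"dp": [[0,0,-0.02],[0,0,-0.05],[0,0,-0.1],[0,0,-0.1],[0,0,-0.1],[0,0,-0.05],[0,0,0],[0,0,0]], "turn": [0,0,0,0,0,0,0,0], "grip": [-1,-1,-1,-1,-1,-1,-1,-1]}}

```text
clock: 17.05
tcp_pos: [415.0, -157.1, 128.8]
ee_rot: [0.915, 0.403, 0.0, 0.0]
ft_force: [-1.4, -0.3, -1.1]
gripper_width: 34.5
grip_force: 11.9
```

```bash
python3 - <<'E'
from go import *
s,a=st(); d=np.array([610,-290,130])-s['tcp_pos']; print(conv(d,a).round(4))
p2,_=snap('side','side4')
cv2.imwrite('pics/s4.png',cv2.resize(p2[60:300,120:360],(600,600),interpolation=2)[:,:,::-1])
E
```

```text
t 17.05 tcp [ 415.  -157.1  128.8] xang 47.57 F [-1.4 -0.3 -1.1] w 34.5 gf 11.9 q [-0.52  0.26  1.95 -0.    0.94  0.22]
[[ 0.1116  0.7784 -0.0039]]
```

View pics/s4.png

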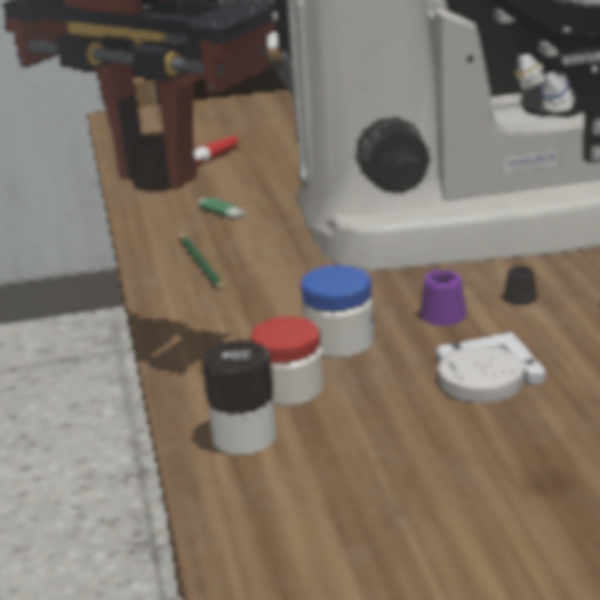

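The loupe is held upright between the fingers at (150,160), its underside just below the tips; the row at (240,400), (287,360), (337,310) is untouched. Carrying it over, then checking close in.

{"name": "carry_out", "arguments": {"dp": [[0.006,0.04,0],[0.012,0.08,0],[0.015,0.1,0],[0.015,0.1,0],[0.015,0.1,0],[0.015,0.1,0],[0.015,0.1,0],[0.015,0.08,0],[0.008,0.05,0],[0.006,0.028,0],[0,0,0],[0,0,0.05],[0,0,0.08],[0,0,0.08],[0,0,0.05],[0,0,0.02],[0,0,0],[0,0,0],[0,0,0]], "turn": [0,0,0,0,0,0,0,0,0,0,0,0,0,0,0,0,0,0,0], "grip": [-1,-1,-1,-1,-1,-1,-1,-1,-1,-1,-1,-1,-1,-1,-1,-1,-1,-1,-1]}}

```text
clock: 19.0
tcp_pos: [613.0, -288.2, 46.0]
ee_rot: [0.915, 0.403, 0.001, 0.001]
ft_force: [-0.2, 0.7, 0.1]
gripper_width: 34.4
grip_force: 11.9
```

```bash
python3 - <<'E'
from go import *
s,a=st(); d=np.array([610.4,-288.7,24.8])-s['tcp_pos']; print(conv(d,a).round(4))
p2,_=snap('side','side5'); snap('top','top5')
cv2.imwrite('pics/s5.png',cv2.resize(p2[120:270,220:420],(800,600),interpolation=2)[:,:,::-1])
E
```

```text
t 19.0 tcp [ 613.  -288.2   46. ] xang 47.57 F [-0.2  0.7  0.1] w 34.4 gf 11.9 q [-0.54  0.64  1.49 -0.    1.    0.2 ]
[[-0.0071 -0.0051  0.0708]]
```

View pics/s5.png

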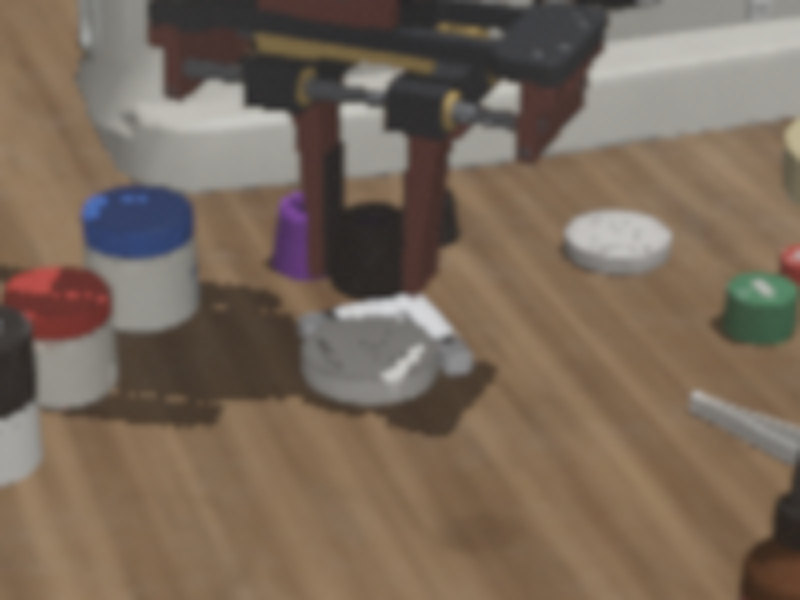

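The loupe hangs upright at (370,250), above the block at (370,350), and nothing else has moved. Lowering to hover with a small correction.

{"name": "carry_out", "arguments": {"dp": [[-0.003,-0.003,0.02],[-0.003,-0.002,0.025],[0,0,0.015],[0,0,0.008],[0,0,0],[0,0,0],[0,0,0]], "turn": [0,0,0,0,0,0,0], "grip": [-1,-1,-1,-1,-1,-1,-1]}}

```text
clock: 19.8
tcp_pos: [610.0, -288.1, 24.6]
ee_rot: [0.915, 0.403, 0.0, 0.0]
ft_force: [-0.6, 0.3, -0.7]
gripper_width: 34.4
grip_force: 11.9
```

```bash
python3 - <<'E'
from go import *
s,a=st(); tp=s['tcp_pos']
p2,d2=snap('side','side6'); p1,d1=snap('top','top6')
m=camera_model('side'); R=cv2.Rodrigues(np.array(m['rvec'],float))[0]; t=np.array(m['tvec'],float); K=np.array([[m['fx'],0,m['cx']],[0,m['fy'],m['cy']],[0,0,1]])
S=5; x0,y0=270,165; img=cv2.resize(p2[y0:y0+110,x0:x0+130],None,fx=S,fy=S,interpolation=2)[:,:,::-1].copy()
th=np.linspace(0,2*np.pi,200)
def circ(c,r,z,col):
    q,_=cv2.projectPoints(np.c_[c[0]+r*np.cos(th),c[1]+r*np.sin(th),th*0+z],R,t,K,None)
    cv2.polylines(img,[np.int32((q[:,0]-[x0,y0]+.5)*S)],True,col,1)
circ((610.1,-290.1),30,12,(0,0,255)); circ((610.1,-290.1),18.5,tp[2]-2.8,(0,255,0)); circ((610.1,-290.1),30,0,(0,0,255))
w=world('side',d2)
dark=(p2.max(2)<60)&(d2>0)&(abs(w[...,0]-610)<35)&(abs(w[...,1]+290)<35)&(w[...,2]>15)&(w[...,2]<48)
Q=w[dark]; print(len(Q),np.percentile(Q,[2,50,98],axis=0).round(1))
from scipy.optimize import least_squares
f=least_squares(lambda c:np.hypot(Q[:,0]-c[0],Q[:,1]-c[1])-(18.5-c[2]*(Q[:,2]-22)),[610,-290,.1],loss='soft_l1'); print('loupe centre fit',f.x)
cv2.imwrite('pics/s6.png',img)
E
```

```text
t 19.8 tcp [ 610.  -288.1   24.6] xang 47.57 F [-0.6  0.3 -0.7] w 34.4 gf 11.9 q [-0.54  0.67  1.51 -0.    0.96  0.2 ]
258 [[ 590.6 -307.7   24.2]
 [ 600.3 -302.5   36.1]
 [ 616.6 -279.6   47.3]]
loupe centre fit [ 6.09825187e+02 -2.88437360e+02  8.90446720e-02]
```

View pics/s6.png

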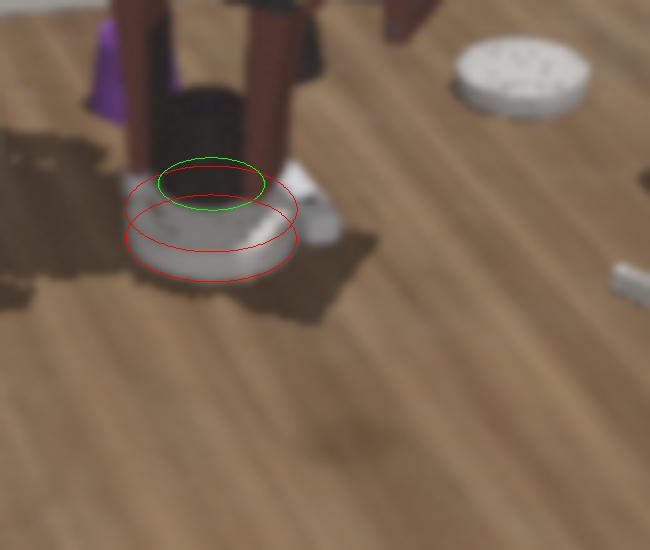

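The loupe's underside at (207,204) sits inside the predicted hover circle to about 1 px (under 2 mm). The block matches its fitted outline, with a clear gap between them. I'll let it settle and hand in.

{"name": "carry_out", "arguments": {"dp": [[0,0,0],[0,0,0],[0,0,0],[0,0,0],[0,0,0]], "turn": [0,0,0,0,0], "grip": [-1,-1,-1,-1,-1]}}

```text
clock: 20.4
tcp_pos: [609.8, -288.0, 24.4]
ee_rot: [0.915, 0.403, -0.0, 0.0]
ft_force: [0.4, 1.2, -0.3]
gripper_width: 34.5
grip_force: 11.9
```

```bash
python3 -c "
from go import *
st(); print(job_done())"
```

```text
t 20.4 tcp [ 609.8 -288.    24.4] xang 47.57 F [ 0.4  1.2 -0.3] w 34.5 gf 11.9 q [-0.54  0.67  1.51 -0.    0.96  0.2 ]
the job is handed in; nothing more can be done
None
```

The job is handed in at 20.4 s: the block measured within about 0.5 mm of home in the V-stop before the loupe was picked up, and the loupe is held upright about 1 cm above it, centred to about 2 mm, with the can and jars standing undisturbed.

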